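# Seat the discharge plate of a grating machine on its drive pin

### The job

The grating machine's blue discharge plate lies loose on the drive spindle, riding on top of the drive pin. With a fingertip against one of its raised vanes, turn the plate until the slot in its hub lines up with the drive pin (which runs along the orange line on the spindle end), then press the hub down until the plate is fully home. Do not lift the plate off, and leave the bowl, the pusher, the grating disc and the retaining screw where they are.

Things in the scene. Friction and masses are not known exactly. Their poses are not given: they have to be found in the camera images.
- machine: White table-top grating machine, feed head off, fixed; place and yaw differ each time. Origin on the table under the spindle axis, z up, front to -x. Housing x -125 to 215, y -130 to 130 mm; deck 150 mm high. Round chamber on it about the spindle: floor 156 mm high, inner radius 104, wall 6, rim 206 mm high, open to +y at a chute. Two hinge lugs at x 128, y +-45 mm rise to 225 mm.
- spindle: Upright steel drive spindle, 24 mm thick, mid-chamber; it does not turn. Origin on its axis at the seat (shoulder that the hub rests on when home), 170 mm above the table; z up; x along the brass cross drive pin: 7 mm thick, 40 mm long, centred on the axis, its top 8 mm above the seat.
- spindle_end (a point): Centre of the spindle's flat end, 38 mm above the seat. It bears an orange line along the drive pin, seen from above through the hub's bore.
- plate: Blue plastic discharge plate, 0.30 to 0.42 kg: disc of radius 94 mm, 5 mm thick, with a hub 58 mm across, 40 mm high. Origin at the centre of the hub's underside, level with the disc's underside; z up. Slot in the hub along its x; vanes along +y and -y. At the start the origin is 8.5 mm above the seat, the slot 25 to 90 degrees off the pin, either way; it turns easily. Home: origin at the seat.
- hub_top (a point): Centre of the hub's top, 40 mm above the plate's origin (home: 2 mm above the spindle end), over the open bore, 26 mm across. Press on the ring around it, 13 to 29 mm from the axis. A rubber shaft seal under the hub holds the plate up even with the slot in line: about 9 N in all (plate's weight included) pushes it down, and it stays down.
- slot (a point): Middle of the slot, on the axis at the hub's top; x along the slot. 10 mm wide, 42 mm long in all, right through the hub, seen from above as two notches in the bore. Either way round fits the pin; it passes over the pin within about 4 degrees of it.
- vane_a (a point): Middle of the vane on the plate's +y axis, at its top edge: 58 mm from the axis, 27 mm above the plate's origin. Vane: straight, radial, 8 mm thick, 29 to 88 mm from the axis, 22 mm above the disc.
- vane_b (a point): The same on the vane opposite, on the plate's -y axis.
- retainer: Retaining screw with a black knob, 38 mm across, 40 mm high, standing knob down on the deck behind the chamber. Origin at its underside. Leave alone.
- bowl: White enamel bowl, 230 mm across, 85 mm high, on the table below the chute. Origin at its underside. Leave alone.
- pusher: Grey plastic pusher, 54 mm across, 160 mm high, standing on the table. Origin at its underside. Leave alone.
- grater: Steel grating disc with a black hub, 190 mm across, 30 mm high, lying on the table. Origin at its underside. Leave alone.
Mind the look-alikes: they are no part of the job. What is meant by the plate is not yellow, and is the smaller of those in its own colour.

How it is judged:
By the outcome, as a careful person would: the job done as asked, in the order asked, and still so for the second after the job is handed in, with the robot touching nothing.
It also fails if it takes over 51 s, if anything falls off the work surface, if the arm or the gripper's body presses on something with over 40 N, if the wrist force passes 120 N, or if a joint passes its speed limit or range.

### The arm

A 6-joint arm with a two-finger parallel gripper is mounted at the origin on the work surface. World frame = base frame: x ahead of the robot, y to its left, z up, the work surface at z = 0. Lengths are in m, angles in rad, forces in N, time in s.
With the tool pointing down it reaches from about 0.3 to 0.775 m from the base axis. Payload 14.6 kg.
Tool frame: the origin (TCP) lies on the centre line of the jaws, within the pads' length; the fingertips stand 25 mm ahead of it and the grasp point (between the pads) lies 6 mm ahead of it (ctrl.tip_reach is the distance from the TCP to the fingertips, in m); z points along the fingers, y is the line along which they close (so a half turn about z gives the same grasp; the last joint's range is limited). The gripper opens to 94 mm and grips with 3 to 60 N. Pads are 16 mm wide; open, the fingers measure 119 mm over their backs; the gripper's body (75 mm by 177 mm) begins 78 mm behind the grasp point.
Start: joints at [-1.253, 0.3, 1.521, -0, 1.321, -0.067], TCP at [0.206, -0.51, 0.23] pointing down, gripper open.
Joint ranges: [-3.03, 3.03], [-0.79, 2.21], [0.23, 2.52], [-1.04, 4.18], [0, 3.07], [-2.55, 2.55]. Speed limits (rad/s): [2.22, 2.22, 2.57, 3.14, 3.14, 3.14].

### API

Orientations are given as [roll, pitch, yaw] about the fixed x, y, z axes, in that order (R = Rz(yaw) Ry(pitch) Rx(roll)).
In Python, from station import ctrl gives the robot as it stands. The module is installed in compiled form; this text tells all that it offers.
- The arm moves only by the tool apply_moves, never from a script. Its argument "deltas" is a list of rows, each a list of 7 numbers: the closure in counts, from 0 (fully open) to 255 (shut), then the shift along the world's x, y, z in cm, then the turn, a rotation vector about the world's x, y, z in rad. In form: [[jaw, tx, ty, tz, ax, ay, az], ...]. A call has 1 to 10 rows; each row shifts and turns the commanded pose from where the row before left it; what a row does not reach is not made up. A row lasts 1/10 s, in which the tool goes at most 50 mm and 8.59 degrees, less where a joint would pass 70% of its speed; a pose out of reach is approached as far as the arm can. A call with a gripper value outside its range is refused whole. The fingers move at their own pace and stop on an object; "grip_force" is the grip in N (left out, the last holds). Time passes only in rows, so rows that do not move let the fingers close. It gives the time, the measured TCP pose, the force, the opening and the grip force at its end, in the units of the state.
- ctrl.get_obs(): the state, without advancing time (a new reading comes with each control period).
- ctrl.camera(name): name is "scene" or "top"; returns a dict with "img" (400x640x3 uint8, red, green, blue), "K" (3x3 intrinsics, pixels), "k1" (the pictures are not rectified: a ray, as slopes to the right and down, at radius r is drawn at 1 + k1 r^2 times it, then the intrinsics apply), "pose" (4x4, takes a point from camera to world coordinates). Camera axes: x right, y up, looking along -z (the intrinsics and any distortion apply to the point x, -y, -z); pixel columns grow to the right and rows downward; lengths in m; the calibration is good to about 2 mm. A picture is of the moment at which its call begins. There is no depth.
- ctrl.hand_in(): hands the job in; it is judged then, once.
The state is a dict: "time_s": time; "qpos": joint angles; "joint_vel": joint speeds; "tau": joint torques, N m; "ee_pos": TCP position; "eef_rot": TCP orientation; "force": force on the tool from outside, world axes, zero at the start; "moment": the same for the moment, N m; "grip_width": finger opening in m; "grip_force": force on a finger pad.
Only numpy, scipy, OpenCV 4.12 (cv2) and the standard library are available. Lean on these libraries where they do the work, as an engineer would, in place of code of your own. Each camera call takes 0.05 s, during which the arm holds its last target. There are 200 camera calls.

## Working session

There is one attempt and no reset: what is moved stays moved. The work goes in short steps, Python scripts to look and compute and a tool call to move; the robot and the scene stay as the last step left them, time stands still between calls to the robot, and variables do not carry over. Pictures are saved under pics/ and viewed, at most 10 in all, crops included, and the job is handed in when it is done.

Besides the shell and the picture viewer there is one more tool, called by a JSON object that holds its "op" and its "data", one argument or row to a line. apply_moves: Moves the arm, as the interface text tells. Its arguments: {"type":"object","properties":{"deltas":{"type":"array"},"grip_force":{"type":"number"}},"required":["deltas"]}

```bash
mkdir -p pics; cat > h.py <<'E'
import numpy as np, cv2
from station import ctrl
def snap(n,f):
    c=ctrl.camera(n); cv2.imwrite('pics/'+f,c['img'][:,:,::-1]); np.savez('pics/'+f[:-4]+'.npz',**c); return c
def ray(c,px):
    K=np.array(c['K']);d=np.array([(px[0]-K[0,2])/K[0,0],(px[1]-K[1,2])/K[1,1]]);u=d.copy()
    for _ in range(30): u=d/(1+c['k1']*(u@u))
    T=np.array(c['pose']);return T[:3,3],T[:3,:3]@np.array([u[0],-u[1],-1])
def onz(c,px,z):
    o,d=ray(c,px);return o+d*(z-o[2])/d[2]
def proj(c,p):
    T=np.array(c['pose']);q=T[:3,:3].T@(np.array(p)-T[:3,3]);u=np.array([q[0],-q[1]])/-q[2]
    u=u*(1+c['k1']*(u@u));K=np.array(c['K']);return np.array([K[0,0]*u[0]+K[0,2],K[1,1]*u[1]+K[1,2]])
E
python3 - <<'E'
from h import *
for n in('top','scene'):
    c=snap(n,n+'0.png');print(n,np.round(c['pose'],3).tolist(),np.round(c['K'],1).tolist(),c['k1'])
o=ctrl.get_obs();print(o)
E
```

```text
top [[-0.003, 0.991, -0.135, 0.37], [-1.0, -0.006, -0.015, -0.033], [-0.016, 0.135, 0.991, 1.512], [0.0, 0.0, 0.0, 1.0]] [[425.2, 0.0, 319.8], [0.0, 425.2, 201.9], [0.0, 0.0, 1.0]] -0.11014314926820083
scene [[-0.844, -0.461, 0.273, 0.852], [0.536, -0.729, 0.426, 0.421], [0.003, 0.506, 0.862, 1.073], [0.0, 0.0, 0.0, 1.0]] [[391.9, 0.0, 322.4], [0.0, 391.9, 195.5], [0.0, 0.0, 1.0]] 0.029905750359612085
{'time_s': 0.1, 'qpos': array([-1.25259857e+00,  3.00413489e-01,  1.52152367e+00,  1.12533521e-05,
        1.32072065e+00, -6.66112069e-02]), 'joint_vel': array([-1.72004931e-03, -2.36172388e-03, -2.89897560e-04, -2.99659409e-04,
        1.26065136e-03,  2.90631388e-05]), 'tau': array([ 1.44274949e-03, -5.32648516e+01, -3.53283012e+01,  7.10045197e-02,
        2.35166081e-02, -4.26889824e-05]), 'ee_pos': array([ 0.20638618, -0.50957451,  0.22994221]), 'eef_rot': array([-3.14053059e+00, -8.17747089e-05,  3.84806130e-01]), 'force': array([ 0.44322168, -0.30211275,  0.60244798]), 'moment': array([ 0.02345155, -0.0104505 ,  0.01520871]), 'grip_force': 0.0, 'grip_width': 0.09373339625840654}
```

View pics/top0.png

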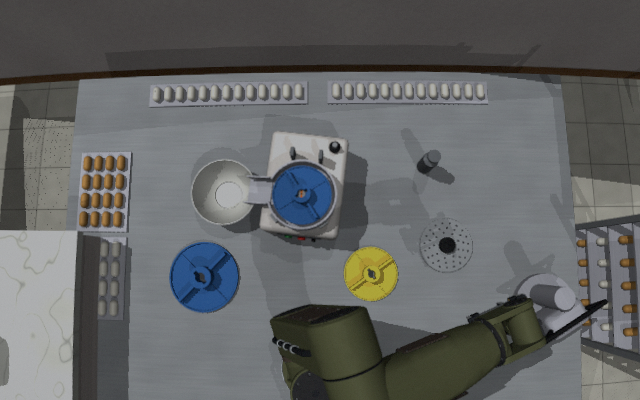

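View pics/scene0.png

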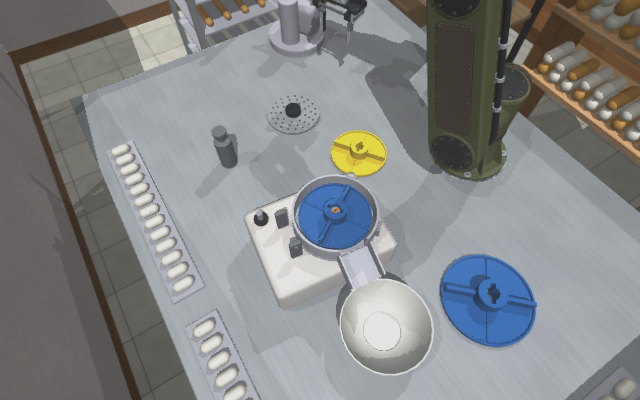

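Candidates for the plate in the top view are the blue plate in the machine chamber at (303,194), a larger blue plate on the table at (204,276), and a yellow plate at (371,274). I choose the one in the chamber, since it is blue and the smaller of the two blues. Next I check it in a close crop.

```bash
python3 - <<'E'
from h import *
a=cv2.imread('pics/top0.png')[154:234,263:343];b=cv2.imread('pics/scene0.png')[165:265,285:385]
o=np.hstack([cv2.resize(a,(400,400),interpolation=cv2.INTER_CUBIC),cv2.resize(b,(400,400),interpolation=cv2.INTER_CUBIC)])
cv2.imwrite('pics/crop0.png',o)
E
```

```text
(no output)
```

View pics/crop0.png

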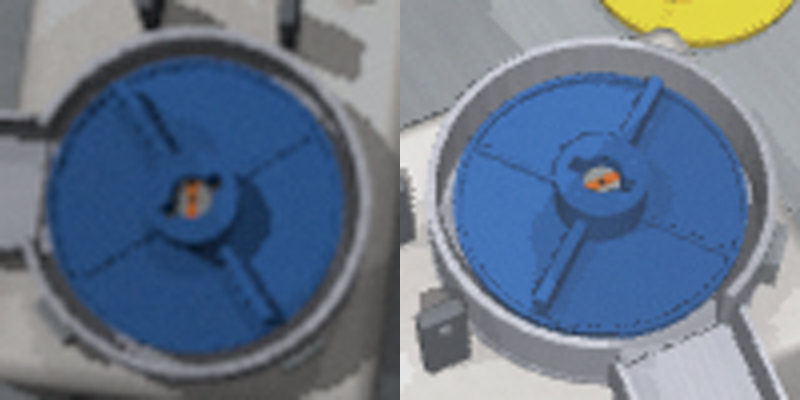

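The crop shows the plate with its hub at about (302,194) in the top image. The vanes run from upper left to lower right, and the notches run from lower left to upper right. The orange line is almost vertical in the image, so the slot is about 50° off. Next I measure this.

```bash
cat > meas.py <<'E'
from h import *
def blue_center(c,guess,z):
    im=c['img'];h=cv2.cvtColor(im,cv2.COLOR_RGB2HSV)
    m=cv2.inRange(h,(100,110,40),(118,255,255))
    n,l,s,cen=cv2.connectedComponentsWithStats(m)
    i=l[int(guess[1])-12:int(guess[1])+13,int(guess[0])-18:int(guess[0])+19].ravel();i=np.bincount(i[i>0]).argmax()
    cn=max(cv2.findContours((l==i).astype('uint8'),0,1)[0],key=cv2.contourArea)
    p=np.array([onz(c,q[0],z)[:2] for q in cv2.convexHull(cn)])
    (x,y),r=cv2.minEnclosingCircle(p.astype('float32'));
    A=np.c_[2*p,np.ones(len(p))];s=np.linalg.lstsq(A,(p**2).sum(1),rcond=None)[0]
    return s[:2],np.sqrt(s[2]+s[:2]@s[:2]),r
def orange(c,guess,z):
    im=c['img'].astype(float);w=np.clip(im[...,0]-im[...,2]-40,0,None)*(im[...,0]>1.2*im[...,1])
    x0,y0=np.int_(guess);ys,xs=np.mgrid[y0-10:y0+11,x0-10:x0+11];w=w[y0-10:y0+11,x0-10:x0+11].ravel()
    P=np.array([onz(c,q,z)[:2] for q in zip(xs.ravel(),ys.ravel())]);m=(w[:,None]*P).sum(0)/w.sum()
    C=((P-m)*w[:,None]).T@(P-m)/w.sum();e,v=np.linalg.eigh(C);return m,np.degrees(np.arctan2(v[1,1],v[0,1]))%180,np.sqrt(e),(w>0).sum()
E
python3 - <<'E'
from meas import *
L=lambda f:dict(np.load('pics/'+f))
for n,g in(('top',(302,194)),('scene',(335,211))):
    c=L(n+'0.npz')
    print(n,blue_center(c,g,.1835),orange(c,g,.208))
t=L('top0.npz');s=L('scene0.npz')
T=lambda u,v:(263+(u+.5)/5-.5,154+(v+.5)/5-.5)
S=lambda u,v:(285+(u-400+.5)/4-.5,165+(v+.5)/4-.5)
def ang(a,b):d=b-a;return np.degrees(np.arctan2(d[1],d[0]))%180
for c,F,z,a,b in((t,T,.2055,(122,90),(275,320)),(t,T,.1835,(82,275),(315,137)),(t,T,.2185,(168,212),(213,182)),
 (s,S,.2055,(655,82),(545,300)),(s,S,.1835,(482,150),(728,258)),(s,S,.2185,(574,166),(630,187))):
    A=onz(c,F(*a),z);B=onz(c,F(*b),z);print(A[:2].round(3),B[:2].round(3),ang(A,B).round(1))
print('hub',onz(t,T(200,195),.2185),onz(s,S(602,177),.2185))
E
```

```text
top (array([0.576118  , 0.04584657]), np.float64(0.09413431407394948), 0.09498118609189987) (array([0.5740116 , 0.04595318]), np.float64(176.48715467766928), array([0.00137508, 0.00591589]), np.int64(12))
scene (array([0.57360546, 0.04516244]), np.float64(0.09459996257155347), 0.09758403152227402) (array([0.57228914, 0.04602718]), np.float64(170.9359481931884), array([0.00175294, 0.0060233 ]), np.int64(19))
[0.645 0.09 ] [ 0.5   -0.006] 33.3
[0.531 0.117] [ 0.618 -0.031] 120.7
[0.565 0.06 ] [0.584 0.032] 123.8
[0.503 0.002] [0.646 0.095] 32.8
[ 0.619 -0.026] [0.529 0.123] 121.2
[0.586 0.032] [0.565 0.063] 124.4
hub [0.57583774 0.0401033  0.2185    ] [0.57540634 0.04822315 0.2185    ]
```

The hub centre is at about (0.5745, 0.046). The slot is at about 122° and the vanes at 32.5° and 212.5°. The pin is at about 171–176°, so the plate must turn about +52° CCW. I'll close the fingers and go to the clockwise side of the far vane.

{"op": "apply_moves", "data": {
  "deltas": [
    [255,0,0,4,0,0,0],
    [255,0,0,4,0,0,0],
    [255,2.2,2.8,0,0,0,0.01],
    [255,2.2,2.8,0,0,0,0.01],
    [255,2.2,2.8,0,0,0,0.01],
    [255,2.2,2.8,0,0,0,0.01],
    [255,2.2,2.8,0,0,0,0.01],
    [255,2.2,2.8,0,0,0,0.01],
    [255,2.2,2.8,0,0,0,0.01],
    [255,2.2,2.8,0,0,0,0.01]
  ]
}}

```text
time_s: 1.1
ee_pos: [0.3831, -0.2844, 0.3103]
eef_rot: [-3.141, 0.0, 0.465]
force: [0.8, 0.1, -0.1]
grip_width: 0.0175
grip_force: 0.0
```

{"op": "apply_moves", "data": {
  "deltas": [
    [255,2.2,2.8,0,0,0,0.01],
    [255,2.2,2.8,0,0,0,0.01],
    [255,2.2,2.8,0,0,0,0.01],
    [255,2.2,2.8,0,0,0,0.01],
    [255,2.2,2.8,0,0,0,0.01],
    [255,2.2,2.8,0,0,0,0.01],
    [255,2.2,2.8,0,0,0,0.01],
    [255,2.2,2.8,0,0,0,0.01],
    [255,2.2,2.8,0,0,0,0.01],
    [255,0,0,0,0,0,0]
  ]
}}

```text
time_s: 2.1
ee_pos: [0.5817, -0.0309, 0.3093]
eef_rot: [-3.14, 0.001, 0.558]
force: [-0.8, -1.0, -0.8]
grip_width: 0.0005
grip_force: 0.0
```

{"op": "apply_moves", "data": {
  "deltas": [
    [255,2,2.9,0,0,0,0],
    [255,2,2.9,0,0,0,0.01],
    [255,2,2.9,0,0,0,0],
    [255,0,0,-2,0,0,0],
    [255,0,0,-2,0,0,0],
    [255,0,0,-2,0,0,0],
    [255,0,0,-1.5,0,0,0],
    [255,0,0,-1.2,0,0,0],
    [255,0,0,-0.6,0,0,0],
    [255,0,0,0,0,0,0]
  ]
}}

```text
time_s: 3.1
ee_pos: [0.6403, 0.053, 0.2169]
eef_rot: [-3.141, 0.001, 0.565]
force: [0.1, 0.0, 0.1]
grip_width: 0.0001
grip_force: 0.0
```

```bash
python3 - <<'E'
from h import *
print(ctrl.get_obs()['ee_pos'],ctrl.get_obs()['force'])
cx=np.array([.5745,.0458])
for th,d in((32.5,27),(32.5,19),(37.5,16.5),(42.5,16.5),(47.5,16.5),(52.5,16.5),(57.5,16.5),(62.5,16.5),(67.5,16.5),(72.5,16.5),(76.5,16.5),(80.5,16.5),(82,16.5),(84.5,16.5)):
    a=np.radians(th);u=np.array([np.cos(a),np.sin(a)]);t=np.array([-u[1],u[0]])
    print(th,(100*(cx+.062*u-d/1000*t)).round(2))
b=snap('scene','s1.png');cv2.imwrite('pics/s1c.png',cv2.resize(b['img'][140:290,240:440,::-1],(800,600),interpolation=cv2.INTER_CUBIC))
E
```

```text
[0.64025851 0.05296407 0.2168873 ] [0.05276069 0.0267261  0.07326518]
32.5 [64.13  5.63]
32.5 [63.7   6.31]
37.5 [63.37  7.05]
42.5 [63.14  7.55]
47.5 [62.86  8.04]
52.5 [62.53  8.49]
57.5 [62.17  8.92]
62.5 [61.78  9.32]
67.5 [61.35  9.68]
72.5 [60.89 10.  ]
76.5 [60.5  10.22]
80.5 [60.1  10.42]
82 [59.95 10.49]
84.5 [59.69 10.59]
```

View pics/s1c.png

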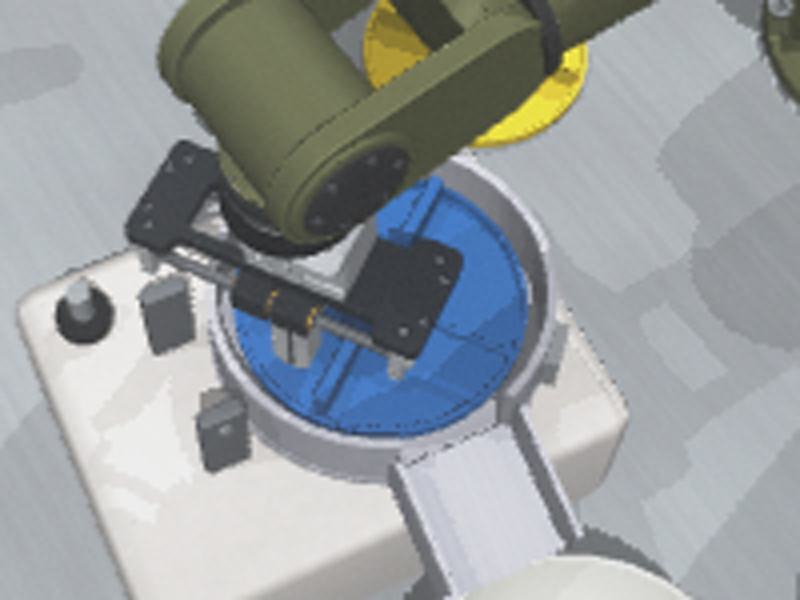

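The closed fingertip stands in the chamber on the clockwise side of the far vane, at about (295,345) in the crop, and clear of it. Now I push around the arc.

{"op": "apply_moves", "data": {
  "deltas": [
    [255,-0.16,0.5,0,0,0,0],
    [255,-0.16,0.5,0,0,0,0],
    [255,-0.17,0.37,0,0,0,0.044],
    [255,-0.17,0.37,0,0,0,0.044],
    [255,-0.12,0.25,0,0,0,0.044],
    [255,-0.12,0.25,0,0,0,0.044],
    [255,-0.14,0.25,0,0,0,0.044],
    [255,-0.14,0.25,0,0,0,0.044],
    [255,-0.16,0.22,0,0,0,0.044],
    [255,-0.16,0.22,0,0,0,0.044]
  ]
}}

```text
time_s: 4.15
ee_pos: [0.6255, 0.0856, 0.218]
eef_rot: [3.141, -0.001, 0.919]
force: [0.7, -1.1, -0.1]
grip_width: 0.0006
grip_force: 0.4
```

{"op": "apply_moves", "data": {
  "deltas": [
    [255,-0.18,0.22,0,0,0,0.044],
    [255,-0.18,0.22,0,0,0,0.044],
    [255,-0.2,0.2,0,0,0,0.044],
    [255,-0.2,0.2,0,0,0,0.044],
    [255,-0.21,0.18,0,0,0,0.044],
    [255,-0.21,0.18,0,0,0,0.044],
    [255,-0.23,0.16,0,0,0,0.044],
    [255,-0.23,0.16,0,0,0,0.044],
    [255,-0.2,0.11,0,0,0,0.035],
    [255,-0.2,0.11,0,0,0,0.035]
  ]
}}

```text
time_s: 5.15
ee_pos: [0.605, 0.103, 0.2181]
eef_rot: [3.14, -0.0, 1.341]
force: [0.1, -0.4, -0.2]
grip_width: 0.001
grip_force: 0.4
```

```bash
python3 - <<'E'
from h import *
o=ctrl.get_obs();print(o['ee_pos'],o['eef_rot'],o['force'])
b=snap('scene','s2.png');t=snap('top','t2.png')
f=lambda c,x,y:cv2.resize(c['img'][y-50:y+50,x-50:x+50,::-1],(400,400),interpolation=cv2.INTER_CUBIC)
cv2.imwrite('pics/c2.png',np.hstack([f(t,303,194),f(b,335,215)]))
E
```

```text
[0.60504489 0.10298535 0.21808524] [ 3.14043797e+00 -4.17631743e-04  1.34066851e+00] [ 0.10886046 -0.43535289 -0.15205948]
```

View pics/c2.png

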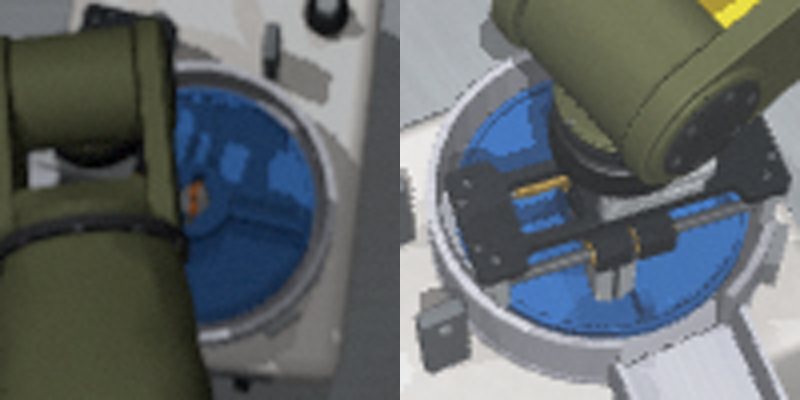

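The plate has followed the finger. I back off and swing aside to measure.

{"op": "apply_moves", "data": {
  "deltas": [
    [255,0.8,-0.2,0,0,0,0],
    [255,0,0,4,0,0,0],
    [255,0,0,4,0,0,0],
    [255,-1,-4,1,0,0,0],
    [255,-1,-4,0,0,0,0],
    [255,-1,-4,0,0,0,0],
    [255,-1,-4,0,0,0,0],
    [255,-1,-4,0,0,0,0],
    [255,-1,-4,0,0,0,0],
    [255,-1,-4,0,0,0,0]
  ]
}}

```text
time_s: 6.25
ee_pos: [0.5428, -0.1814, 0.3077]
eef_rot: [3.141, 0.0, 1.338]
force: [0.8, -0.1, 0.1]
grip_width: 0.0008
grip_force: 0.0
```

```bash
python3 - <<'E'
from meas import *
o=ctrl.get_obs();print(o['time_s'],o['ee_pos'])
b=snap('scene','s3.png');t=snap('top','t3.png')
for c,g in((t,(302,194)),(b,(335,211))):print(orange(c,g,.208))
f=lambda c,x,y:cv2.resize(c['img'][y-40:y+40,x-40:x+40,::-1],(400,400),interpolation=cv2.INTER_CUBIC)
cv2.imwrite('pics/c3.png',np.hstack([f(t,303,194),f(b,335,215)]))
E
```

```text
6.25 [ 0.5428001  -0.18141908  0.30774351]
(array([0.57284707, 0.04591777]), np.float64(174.7138331692914), array([0.00127296, 0.0064226 ]), np.int64(15))
(array([0.57194433, 0.04606388]), np.float64(170.30667236961793), array([0.00181068, 0.00585235]), np.int64(19))
```

View pics/c3.png

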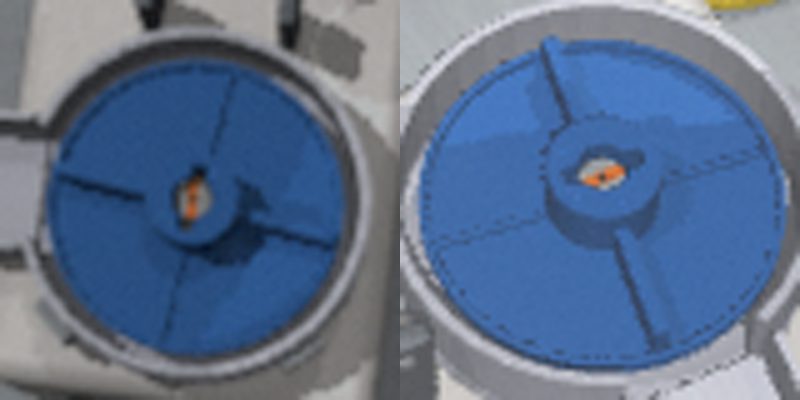

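```bash
cat > sl.py <<'E'
from meas import *
def refine(c,a,b,z,half=4):
    # dark/bright ridge refinement of a line: per station, find weighted dark minimum across
    g=cv2.GaussianBlur(c['img'].astype('float32').sum(2),(0,0),.6);a=np.array(a);b=np.array(b);d=(b-a)/np.linalg.norm(b-a);n=np.array([-d[1],d[0]])
    P=[]
    s=np.arange(-2.5,2.51,.25)
    for t in np.linspace(0,1,40):
        if .3<t<.7: continue
        q=a+t*(b-a)+s[:,None]*n
        v=cv2.remap(g,q[:,:1].astype('float32'),q[:,1:].astype('float32'),cv2.INTER_LINEAR).ravel()
        w=np.clip(np.median(v)-v-6,0,None)
        if w.sum()>20: P.append(onz(c,(w[:,None]*q).sum(0)/w.sum(),z)[:2])
    P=np.array(P,'float32');vx,vy,x,y=cv2.fitLine(P,cv2.DIST_HUBER,0,.001,.001).ravel()
    return np.degrees(np.arctan2(vy,vx))%180,len(P)
E
python3 - <<'E'
from sl import *
L=lambda f:dict(np.load('pics/'+f))
t=L('t3.npz');s=L('s3.npz')
T=lambda u,v:(263+(u+.5)/5-.5,154+(v+.5)/5-.5)
S=lambda u,v:(295+(u-400+.5)/5-.5,175+(v+.5)/5-.5)
def ang(a,b):d=b-a;return np.degrees(np.arctan2(d[1],d[0]))%180
for c,F,z,a,b in((t,T,.1835,(237,75),(165,345)),(s,S,.1835,(430,247),(768,155)),(s,S,.2055,(550,42),(660,345))):
    A=onz(c,F(*a),z);B=onz(c,F(*b),z);print(A[:2].round(3),B[:2].round(3),ang(A,B).round(1))
    print(refine(c,F(*a),F(*b),z))
f=lambda c,x,y:cv2.resize(c['img'][y-12:y+12,x-14:x+14,::-1],(400,343),interpolation=cv2.INTER_LANCZOS4)
cv2.imwrite('pics/c4.png',np.hstack([f(t,302,194),f(s,335,210)]))
E
```

```text
[0.659 0.019] [0.486 0.064] 165.3
(np.float32(165.3417), 22)
[0.662 0.023] [0.486 0.071] 164.6
(np.float32(166.39896), 10)
[ 0.552 -0.036] [0.6   0.136] 74.5
(np.float32(75.056465), 22)
```

View pics/c4.png

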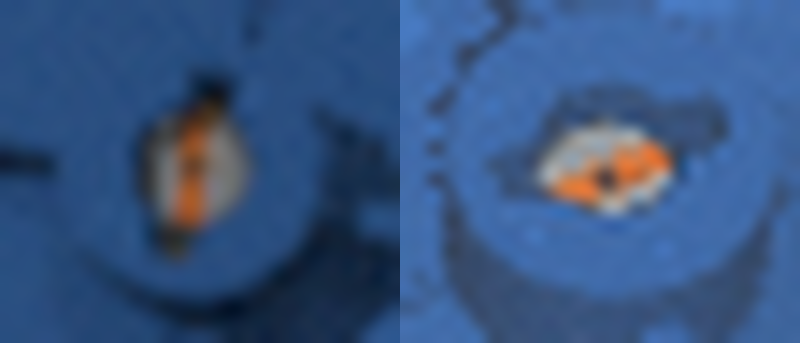

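```bash
python3 - <<'E'
from meas import *
L=lambda f:dict(np.load('pics/'+f))
for f,g in (('top0',(302,194)),('t3',(302,194)),('scene0',(335,211)),('s3',(335,211))):
    c=L(f+'.npz');im=c['img'].astype(float);x0,y0=g;sl=np.s_[y0-7:y0+8,x0-7:x0+8]
    ys,xs=np.mgrid[y0-7:y0+8,x0-7:x0+8];P=np.array([onz(c,q,.208)[:2] for q in zip(xs.ravel(),ys.ravel())])
    d=(im[...,0]-im[...,2])[sl].ravel();r=[]
    for th in(5,15,30,50,80):
        w=np.clip(d-th,0,120);m=(w[:,None]*P).sum(0)/w.sum();C=((P-m)*w[:,None]).T@(P-m)/w.sum();e,v=np.linalg.eigh(C);r.append((np.degrees(np.arctan2(v[1,1],v[0,1]))%180).round(1))
    print(f,r)
    if f in('t3','s3'):print((im[...,0]-im[...,2])[sl].astype(int))
c=L('t3.npz');k=12/14.29
def ang(a,b):d=b-a;return np.degrees(np.arctan2(d[1],d[0]))%180
F=lambda x,y,u,v:(x-14+(u+.5)/14.29-.5,y-12+(v+.5)/14.29-.5)
print(ang(onz(c,F(302,194,207,107),.208),onz(c,F(302,194,188,218),.208)))
c=L('s3.npz');print(ang(onz(c,F(335,210,160,190),.208),onz(c,F(335,210,265,157),.208)))
E
```

```text
top0 [np.float64(175.7), np.float64(175.2), np.float64(175.1), np.float64(177.8), np.float64(0.2)]
t3 [np.float64(174.0), np.float64(174.1), np.float64(173.9), np.float64(177.2), np.float64(0.2)]
[[-86 -87 -86 -88 -87 -86 -64 -56 -54 -74 -85 -86 -85 -87 -86]
 [-86 -89 -88 -87 -89 -83 -55 -26 -21 -68 -88 -91 -86 -87 -86]
 [-87 -87 -87 -88 -79 -54 -16  21   1 -69 -90 -88 -86 -87 -81]
 [-86 -86 -83 -69 -32   1  44  46   6 -50 -85 -85 -86 -86 -83]
 [-88 -88 -69 -27  -4  27  91  54   4 -20 -71 -85 -86 -87 -86]
 [-88 -85 -62  -9  -6  47 102  52   5  -9 -52 -87 -87 -88 -87]
 [-86 -87 -56  -8  -8  34  67  37   7  -7 -38 -82 -87 -85 -88]
 [-88 -88 -52  -7  -5  37  88  30  -1  -7 -47 -84 -88 -86 -88]
 [-88 -88 -60 -16  -7  63 122  33  -7 -16 -63 -88 -87 -87 -87]
 [-89 -89 -80 -44 -11  73 124  35 -16 -49 -82 -87 -86 -86 -83]
 [-90 -90 -88 -63 -12  50  74  -7 -58 -81 -86 -86 -87 -86 -69]
 [-89 -86 -90 -66 -14  -2 -25 -71 -90 -86 -88 -87 -87 -81 -55]
 [-86 -85 -90 -72 -32  -7 -56 -85 -85 -87 -88 -86 -81 -65 -45]
 [-76 -86 -87 -82 -70 -58 -76 -86 -85 -85 -86 -78 -65 -40 -41]
 [-69 -69 -76 -85 -85 
[... 782 characters left out ...]
-10  -75 -105
  -106]
 [ -70  -67  -59    9  104  153  140   40   54   -8  -11  -63 -104 -105
  -105]
 [-103 -105 -104 -105  -93  -42   11   -9  -12  -55  -62 -105 -104 -108
  -104]
 [-104 -106 -105 -104 -106 -105 -102 -101 -104 -105 -104 -105 -104 -107
  -104]
 [-108 -106 -116 -106 -105 -105 -105 -104 -106 -105 -107 -105 -106 -105
  -105]
 [-106 -106 -106 -107 -107 -105 -105 -105 -107 -105 -109 -117 -106 -106
  -107]
 [ -79 -105 -105 -104 -104 -106 -105 -105 -105 -106 -107 -107 -105 -106
  -101]
 [ -61  -65  -88  -97 -104 -104 -106 -106 -106 -105 -105 -105 -103  -84
   -63]
 [ -60  -64  -65  -66  -77  -80  -97  -98  -96  -87  -86  -76  -67  -64
   -65]]
170.52740982800026
167.19946826549977
```

The slot is now at about 165.3° and the pin at about 170–175°. I go back and turn another +7°.

{"op": "apply_moves", "data": {
  "deltas": [
    [255,1,4,0,0,0,0],
    [255,1,4,0,0,0,0],
    [255,1,4,0,0,0,0],
    [255,1,4,0,0,0,0],
    [255,1,4,0,0,0,0],
    [255,1,4,0,0,0,0],
    [255,1.1,4.1,-1,0,0,0],
    [255,0,0,-4,0,0,0],
    [255,0,0,-4,0,0,0],
    [255,0,0,0,0,0,0]
  ]
}}

```text
time_s: 7.35
ee_pos: [0.6124, 0.1022, 0.2122]
eef_rot: [-3.133, 0.003, 1.339]
force: [-0.1, 0.3, -0.3]
grip_width: 0.0005
grip_force: 0.0
```

{"op": "apply_moves", "data": {
  "deltas": [
    [255,0,0,0.2,0,0,0],
    [255,-0.3,0.04,0,0,0,0],
    [255,-0.3,0.04,0,0,0,0.02],
    [255,-0.2,0.05,0,0,0,0.02],
    [255,-0.2,0.08,0,0,0,0.03],
    [255,-0.2,0.09,0,0,0,0.03],
    [255,-0.15,0.07,0,0,0,0.02],
    [255,-0.13,0.05,0,0,0,0.01],
    [255,0,0,0,0,0,0]
  ]
}}

```text
time_s: 8.25
ee_pos: [0.5991, 0.1057, 0.2194]
eef_rot: [-3.141, 0.0, 1.469]
force: [-0.5, 0.4, 0.3]
grip_width: 0.0005
grip_force: 0.1
```

{"op": "apply_moves", "data": {
  "deltas": [
    [255,-0.16,0.06,0,0,0,0.02],
    [255,0,0,0,0,0,0],
    [255,0.8,-0.1,0,0,0,0],
    [255,0,0,4,0,0,0],
    [255,0,0,4,0,0,0],
    [175,-1,-2,0,0,0,-0.14],
    [175,-1,-2,0,0,0,-0.14],
    [175,-1,-2,0,0,0,-0.14],
    [175,0,0,0,0,0,-0.14],
    [175,0,0,0,0,0,-0.14]
  ]
}}

```text
time_s: 9.25
ee_pos: [0.5759, 0.0445, 0.2996]
eef_rot: [3.142, -0.0, 0.782]
force: [-0.3, 0.6, 0.2]
grip_width: 0.0293
grip_force: 0.0
```

{"op": "apply_moves", "data": {
  "deltas": [
    [175,0,0,0,0,0,0]
  ]
}}

```text
time_s: 9.35
ee_pos: [0.576, 0.045, 0.2994]
eef_rot: [-3.141, 0.0, 0.786]
force: [-0.4, -0.8, -0.4]
grip_width: 0.0295
grip_force: 0.0
```

{"op": "apply_moves", "data": {
  "deltas": [
    [175,-0.12,0.06,-2,0,0,0],
    [175,0,0,-2,0,0,0],
    [175,0,0,-1,0,0,0],
    [175,0,0,-0.3,0,0,0],
    [175,0,0,0,0,0,0],
    [175,0,0,-0.2,0,0,0],
    [175,0,0,-0.1,0,0,0],
    [175,0,0,-0.1,0,0,0],
    [175,0,0,-0.1,0,0,0],
    [175,0,0,0,0,0,0]
  ]
}}

```text
time_s: 10.35
ee_pos: [0.5747, 0.0458, 0.2421]
eef_rot: [3.141, -0.001, 0.789]
force: [0.2, -0.3, 3.9]
grip_width: 0.0295
grip_force: 2.2
```

{"op": "apply_moves", "data": {
  "deltas": [
    [175,0,0,-0.1,0,0,0],
    [175,0,0,-0.1,0,0,0],
    [175,0,0,0,0,0,0]
  ]
}}

```text
time_s: 10.65
ee_pos: [0.5746, 0.0458, 0.2399]
eef_rot: [3.141, -0.001, 0.789]
force: [1.3, -0.1, 4.0]
grip_width: 0.0294
grip_force: 2.1
```

The force stays at 4 N while z falls, so the plate appears to be going down over the pin. I continue.

{"op": "apply_moves", "data": {
  "deltas": [
    [175,0,0,-0.1,0,0,0],
    [175,0,0,-0.1,0,0,0],
    [175,0,0,-0.1,0,0,0],
    [175,0,0,-0.1,0,0,0],
    [175,0,0,-0.1,0,0,0],
    [175,0,0,0,0,0,0]
  ]
}}

```text
time_s: 11.25
ee_pos: [0.5747, 0.0458, 0.2352]
eef_rot: [3.141, -0.001, 0.789]
force: [-0.3, 0.2, 8.1]
grip_width: 0.0297
grip_force: 3.9
```

{"op": "apply_moves", "data": {
  "deltas": [
    [175,0,0,-0.1,0,0,0],
    [175,0,0,-0.1,0,0,0],
    [175,0,0,0,0,0,0]
  ]
}}

```text
time_s: 11.55
ee_pos: [0.5748, 0.0459, 0.2351]
eef_rot: [3.139, -0.002, 0.789]
force: [-6.6, 0.3, 22.4]
grip_width: 0.0294
grip_force: 11.0
```

It has bottomed at TCP z 0.235, which matches home. I lift straight off, retreat and verify.

{"op": "apply_moves", "data": {
  "deltas": [
    [175,0,0,0.5,0,0,0],
    [175,0,0,1.5,0,0,0],
    [175,0,0,4,0,0,0],
    [175,0,0,3,0,0,0],
    [175,-1,-4,0,0,0,0],
    [175,-1,-4,0,0,0,0],
    [175,-1,-4,0,0,0,0],
    [175,-1,-4,0,0,0,0],
    [175,-1,-4,0,0,0,0],
    [175,0,0,0,0,0,0]
  ]
}}

```text
time_s: 12.55
ee_pos: [0.5233, -0.1578, 0.322]
eef_rot: [-3.141, 0.001, 0.785]
force: [1.0, 1.5, -0.1]
grip_width: 0.0295
grip_force: 0.0
```

```bash
python3 - <<'E'
from meas import *
b=snap('scene','s5.png');t=snap('top','t5.png')
for c,g in((t,(302,194)),(b,(335,213))):
    for z in(.1835,.175): print(z,blue_center(c,g,z))
f=lambda c,x,y:cv2.resize(c['img'][y-40:y+40,x-40:x+40,::-1],(400,400),interpolation=cv2.INTER_CUBIC)
cv2.imwrite('pics/c5.png',np.hstack([f(t,303,194),f(b,335,215)]))
E
```

```text
0.1835 (array([0.57317026, 0.04472789]), np.float64(0.09300714738732987), 0.09375622123479843)
0.175 (array([0.57447055, 0.04522579]), np.float64(0.09360242664590492), 0.09435562789440155)
0.1835 (array([0.57485276, 0.04813368]), np.float64(0.09333329782512396), 0.09563741832971573)
0.175 (array([0.57220253, 0.04457046]), np.float64(0.0942247230625538), 0.09654989093542099)
```

View pics/c5.png

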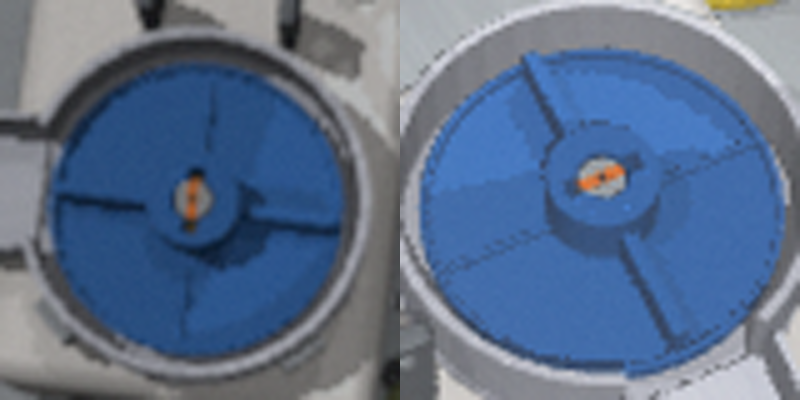

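The plate has sunk: the spindle end is nearly flush with the hub top at crop (195,200) and (602,178), and the orange line is in line with the notches. The disc's centre and radius at home height agree with the earlier fit. I hand in.

```bash
python3 -c "from station import ctrl;print(ctrl.hand_in())"
```

```text
the job is handed in; nothing more can be done
None
```

The blue plate was turned about 50° by one of its vanes until the slot met the drive pin, then pressed down to its seat; the robot is clear, and the job was handed in at about 12.6 s with no verdict shown.

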